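# Stand the rusty boiler on its firebox end

### The job

Stand the rusty orange locomotive boiler upright on the flat end of its square firebox, ready for work on its smokebox end: raise the round end and pivot the boiler on the spot about the firebox edge that rests on the bench, without lifting that end off the bench. Leave it standing there by itself, and leave the green boiler lying as it is.

Things in the scene. Friction and masses are not known exactly. Their poses are not given: they have to be found in the camera images.
- boiler_orange: Rusty orange tin boiler, 155 mm long, lying. x: from foot to smokebox end (up once it stands); z: up while lying. Square firebox 56 x 56 x 50 mm, black band at its flat end (the foot); round barrel 36 mm across, its axis at z = 28 mm. Origin: middle of the foot's edge on the bench, the pivot edge. 0.40 to 0.65 kg, mass centre 40 mm from the foot: leaning under 30 deg it settles onto its foot
- orange_grip (a point): Point on the orange boiler's barrel axis, 105 mm from the foot, same axes. The barrel is clear to grip across y from 90 to 125 mm from the foot, and turns between finger pads that pinch it lightly (about 5 N); a hard grip drags it along. Nearby: black saddle below, 26 mm wide, 130 to 155 mm from the foot; on top a black chimney (20 mm wide, at 138 mm, top z = 67 mm) and a brass dome (18 mm wide, at 72 mm, top z = 60 mm)
- boiler_green: Dark green tin boiler of the same form, size and axes as the rusty orange one, also lying on the bench, origin likewise at the middle of its foot's lower edge; a bystander, to be left alone.
Mind the look-alikes: they are no part of the job. What is shaped like the boiler_orange but purple is not meant.

How it is judged:
By the outcome, as a careful person would: the job done as asked, in the order asked, and still so for the second after the job is handed in, with the robot touching nothing.
It also fails if it takes over 38 s, if anything falls off the work surface, if the arm or the gripper's body presses on something with over 40 N, if the wrist force passes 120 N, or if a joint passes its speed limit or range.

### The arm

A 6-joint arm with a two-finger parallel gripper is mounted at the origin on the work surface. World frame = base frame: x ahead of the robot, y to its left, z up, the work surface at z = 0. Lengths are in m, angles in rad, forces in N, time in s.
With the tool pointing down it reaches from about 0.35 to 0.975 m from the base axis. Payload 4.9 kg.
Tool frame: the origin (TCP) lies on the front face of the gripper's body, between the roots of the fingers; the fingertips stand ctrl.finger_overhang ahead of it and the grasp point (between the pads) lies 54 mm ahead of it (ctrl.finger_overhang is the distance from the TCP to the fingertips, in m); z points along the fingers, y is the line along which they close (so a half turn about z gives the same grasp; the last joint's range is limited). The gripper opens to 85 mm and grips with 20 to 120 N. Pads are 22 mm wide; open, the fingers measure 114 mm over their backs; the gripper's body (76 mm by 85 mm) begins 54 mm behind the grasp point. The pads swing forward as they close: fully open they stand 13 mm farther back than shut.
Start: joints at [1.183, 0.053, 1.613, -0, 1.476, -0.119], TCP at [0.166, 0.603, 0.304] pointing down, gripper open.
Joint ranges: [-3.01, 3.01], [-1.01, 2.22], [0.06, 2.58], [-1.02, 4.17], [0.09, 2.62], [-3.14, 3.14]. Speed limits (rad/s): [2.57, 2.57, 3.14, 3.14, 3.14, 3.14].

### API

Orientations are given as a rotation vector (axis times angle).
In Python, from station import ctrl, vision gives the robot as it stands. The module is installed in compiled form; this text tells all that it offers.
- The arm moves only by the tool drive_tool, never from a script. Its argument "rows" is a list of rows, each a list of 2 entries, a list of its own where there are three numbers: the shift along the tool's x, y, z in m, then the turn about the tool's z in rad. A call has 1 to 10 rows; each row shifts and turns the commanded pose from where the row before left it, along the tool's axes as they then stand; what a row does not reach is not made up. A row lasts 1/10 s, in which the tool goes at most 50 mm and 8.59 degrees, less where a joint would pass 70% of its speed; a pose out of reach is approached as far as the arm can. A call with a gripper value outside its range is refused whole. "jaw" is the closure, from 0 (fully open) to 1 (shut), set as the call begins (left out, the last holds). The fingers move at their own pace and stop on an object; "grip_force" is the grip in N (left out, the last holds). Time passes only in rows, so rows that do not move let the fingers close. It gives the time, the measured TCP pose, the force, the opening and the grip force at its end, in the units of the state.
- ctrl.get_obs(): the state, without advancing time (a new reading comes with each control period).
- vision.get_image(name): name is "side" or "top"; returns a dict with "image" (384x512x3 uint8, blue, green, red), "vertical_fov" (degrees; the focal length in pixels is half the picture's height over the tangent of half this angle, whatever the lens; pixels are square), "cx", "cy" (the principal point, pixels), "R" (3x3) and "t" (3): a world point X has camera coordinates R X + t. Camera axes: x right, y down, z forward; pixel columns grow to the right and rows downward; lengths in m; the calibration is good to about 2 mm. A picture is of the moment at which its call begins. There is no depth.
- ctrl.finish_job(): hands the job in; it is judged then, once.
The state is a dict: "t": time; "q": joint angles; "dq": joint speeds; "effort": joint torques, N m; "tool_pos": TCP position; "tool_rot": TCP orientation; "contact_force": force on the tool from outside, world axes, zero at the start; "wrist_torque": the same for the moment, N m; "opening": finger opening in m; "grip_force": force on a finger pad.
Only numpy, scipy, OpenCV 4.12 (cv2) and the standard library are available. Lean on these libraries where they do the work, as an engineer would, in place of code of your own. Each camera call takes 0.05 s, during which the arm holds its last target. There are 200 camera calls.

## Working session

There is one attempt and no reset: what is moved stays moved. The work goes in short steps, Python scripts to look and compute and a tool call to move; the robot and the scene stay as the last step left them, time stands still between calls to the robot, and variables do not carry over. Pictures are saved under pics/ and viewed, at most 10 in all, crops included, and the job is handed in when it is done.

Besides the shell and the picture viewer there is one more tool, called after "Request:" as a command line: name --argument value ..., lists and objects as JSON in quotes. drive_tool: Moves the arm, as the interface text tells. Its arguments: {"type":"object","properties":{"rows":{"type":"array","items":{"type":"array"}},"jaw":{"type":"number"},"grip_force":{"type":"number"}},"required":["rows"]}

```bash
mkdir -p pics; python3 - <<'E'
from station import ctrl, vision
import cv2,numpy as np
for n in("side","top"):
    d=vision.get_image(n); cv2.imwrite(f"pics/{n}0.png",d["image"])
    print(n,d["vertical_fov"],d["cx"],d["cy"],np.round(d["R"],4).tolist(),np.round(d["t"],4))
o=ctrl.get_obs();print(o["tool_pos"],o["tool_rot"],o["opening"],ctrl.finger_overhang,o["t"])
E
```

```text
side 57.193556435595085 254.57214450029883 192.41957173627213 [[-0.7955, -0.6057, -0.0162], [-0.4051, 0.5516, -0.7292], [0.4506, -0.5735, -0.6841]] [0.3434 0.2736 0.4184]
top 42.635251161059344 247.28130053092428 186.1730248629361 [[-0.03, -0.9996, -0.0004], [-0.998, 0.03, -0.0565], [0.0565, -0.0013, -0.9984]] [-0.0663  0.523   1.0009]
[0.16578638 0.60216817 0.30279075] [-4.20850398e-01 -3.11281045e+00  2.77960105e-03] 0.08538043242783606 0.0726 0.1
```

View pics/side0.png

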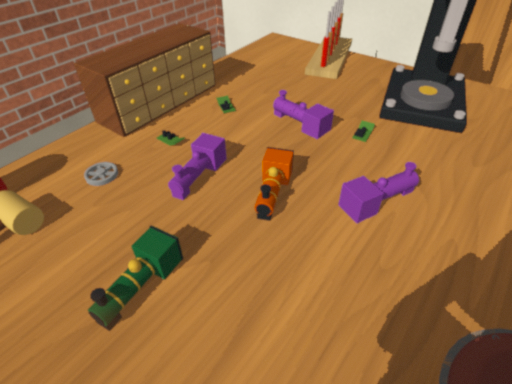

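View pics/top0.png

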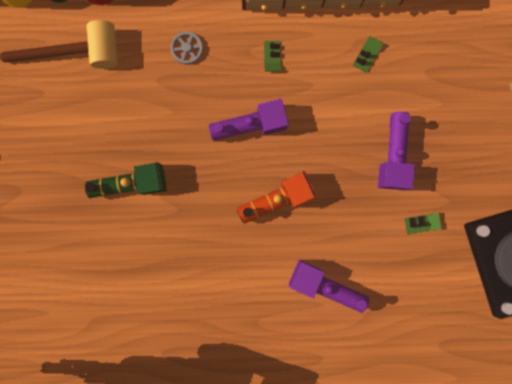

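Side view: the orange boiler is at about (275,180), green at (140,275), and purple look-alikes at (200,165), (305,112) and (380,192). Top view: orange at (275,198), with its firebox on the right at (298,190) and chimney at (248,212). Green is at (125,181), and purple at (248,120), (397,150) and (330,287). The orange one with the dome, at (275,198), fits the description. I'll confirm it in an enlarged crop and measure it.

```bash
cat > h.py <<'E'
import cv2,numpy as np
from station import ctrl,vision
def cam(n):
    d=vision.get_image(n); d["f"]=192/np.tan(np.radians(d["vertical_fov"]/2)); d["R"]=np.array(d["R"]);d["t"]=np.array(d["t"]);return d
def onz(d,u,v,z):
    r=d["R"].T@np.array([(u-d["cx"])/d["f"],(v-d["cy"])/d["f"],1]); c=-d["R"].T@d["t"]
    return c+r*(z-c[2])/r[2]
def proj(d,X):
    p=d["R"]@np.array(X)+d["t"]; return p[:2]/p[2]*d["f"]+[d["cx"],d["cy"]]
def mask(d):
    h=cv2.cvtColor(d["image"],cv2.COLOR_BGR2HSV)
    return cv2.inRange(h,(0,215,90),(11,255,255))
E
python3 - <<'E'
from h import *
d=cam("top");s=cam("side")
m=mask(d)
n,l,st,c=cv2.connectedComponentsWithStats(m)
for i in range(1,n):
    if st[i][4]>60: print(st[i],c[i])
a=cv2.resize(d["image"][160:240,225:325],None,fx=5,fy=5,interpolation=cv2.INTER_CUBIC)
b=cv2.resize(m[160:240,225:325],None,fx=3,fy=3)
b=cv2.copyMakeBorder(b,0,160,0,0,cv2.BORDER_CONSTANT)
cv2.imwrite("pics/crop1.png",np.hstack([a,cv2.cvtColor(b,cv2.COLOR_GRAY2BGR)]))
E
```

```text
[282 174  31  33 615] [296.50731707 189.92520325]
[268 190  17  19 112] [275.17857143 198.5625    ]
[253 196  19  20 207] [261.93236715 204.95652174]
[238 203  18  19 110] [244.95454545 212.15454545]
```

View pics/crop1.png

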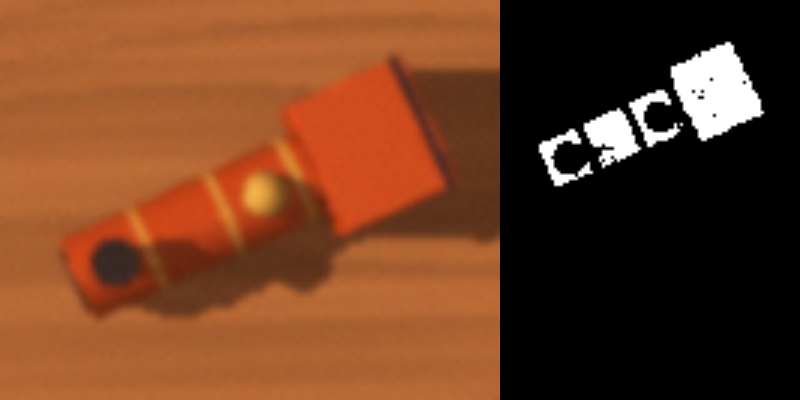

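The crop confirms the orange boiler: black band at the foot on the right edge, dome at px (277.6,198.6), chimney at (248,212.4), firebox corners at (282,181), (304,171.6), (315.6,197.4) and (293,207.4).

```bash
python3 - <<'E'
from h import *
d=cam("top");s=cam("side")
P=[onz(d,*p,.056) for p in((282,181),(304,171.6),(315.6,197.4),(293,207.4))]
ch=onz(d,248,212.4,.067);dm=onz(d,277.6,198.6,.058)
fm=(P[1]+P[2])/2;bm=(P[0]+P[3])/2
for n,p in(("foot",fm),("back",bm),("dome",dm),("chim",ch)):print(n,p.round(4))
print(np.linalg.norm(P[1]-P[2]),np.linalg.norm(fm-bm),np.linalg.norm((ch-fm)[:2]),np.linalg.norm((dm-fm)[:2]))
u=(ch-fm)[:2];u/=np.linalg.norm(u)
o=np.mean([fm[:2],ch[:2]-.138*u,dm[:2]-.072*u],0)
yaw=np.arctan2(u[1],u[0]);print("origin",o,"yaw",yaw,u,"grip",o+.105*u)
for X in((*(o+.138*u),.067),(*o,.056)):print("side px",proj(s,X))
from scipy.spatial.transform import Rotation as R
r=R.from_rotvec(ctrl.get_obs()["tool_rot"]).as_matrix();print(r.round(3))
E
```

```text
foot [ 0.5181 -0.2058  0.056 ]
back [ 0.5002 -0.1609  0.056 ]
dome [ 0.492 -0.141  0.058]
chim [ 0.4665 -0.0817  0.067 ]
0.05596689847642919 0.0482539084772551 0.13430850622579668 0.06985551734159383
origin [ 0.51908286 -0.20745886] yaw 1.9648433189034762 [-0.38392839  0.92336287] grip [ 0.47877038 -0.11050576]
side px [265.77759826 187.8408103 ]
side px [281.09942642 148.26369421]
[[-0.964  0.266 -0.   ]
 [ 0.266  0.964 -0.001]
 [ 0.    -0.001 -1.   ]]
```

Request:
drive_tool --rows '[[[0,0,0],0.13],[[0,0,0],0.13],[[0,0,0],0.13],[[0,0,0],0.13],[[0,0,0],0.13],[[0,0,0],0.13],[[0,0,0],0.13]]' --jaw 0 --grip_force 20

```text
t: 1.0
tool_pos: [0.166, 0.6025, 0.3038]
tool_rot: [1.753, 2.607, -0.0]
contact_force: [0.1, -0.5, 0.7]
opening: 0.0852
grip_force: 0.0
```

Request:
drive_tool --rows '[[[-0.02,0,0],0],[[-0.035,0,0],0],[[-0.04,0,0],0],[[-0.04,0,0],0],[[-0.04,0,0],0],[[-0.04,0,0],0],[[-0.04,0,0],0],[[-0.04,0,0],0],[[-0.04,0,0],0],[[-0.04,0,0],0]]'

```text
t: 2.0
tool_pos: [0.3094, 0.2545, 0.304]
tool_rot: [1.745, 2.612, 0.001]
contact_force: [0.2, 0.0, 0.3]
opening: 0.0853
grip_force: 0.0
```

Request:
drive_tool --rows '[[[-0.04,0,0],0],[[-0.04,0,0],0],[[-0.04,0,0],0],[[-0.04,0,0.01],0],[[-0.04,0,0.02],0],[[-0.04,0,0.02],0],[[-0.03,0,0.02],0],[[-0.02,0,0.02],0],[[-0.01,0,0.01],0],[[0,0,0],0]]'

```text
t: 3.0
tool_pos: [0.4232, -0.0217, 0.2024]
tool_rot: [-1.747, -2.607, 0.002]
contact_force: [-0.1, 0.1, -0.2]
opening: 0.0855
grip_force: 0.0
```

```bash
cat > rel.py <<'E'
from h import *
from scipy.spatial.transform import Rotation as R
o=ctrl.get_obs();r=R.from_rotvec(o["tool_rot"]).as_matrix();p=np.array(o["tool_pos"])
O=np.array([.5191,-.2075,0]);u=np.array([-.3839,.9234,0])
e=O+.112*u+[0,0,.028+.059]-p
print("t",o["t"],"tcp",p.round(4),"need tool xyz",(r.T@e).round(4),"turn",np.arctan2(r[:,1]@u,r[:,0]@u).round(4),"open",o["opening"],"grip",o["grip_force"],"F",np.round(o["contact_force"],1))
E
python3 rel.py
```

```text
t 3.0 tcp [ 0.4232 -0.0217  0.2024] need tool xyz [-0.0966  0.0179  0.1151] turn -0.0038 open 0.08548203673013317 grip 0.0 F [-0.1  0.1 -0.2]
```

Request:
drive_tool --rows '[[[-0.015,0.003,0],0],[[-0.025,0.005,0],0],[[-0.025,0.005,0.005],0],[[-0.02,0.004,0.015],0],[[-0.01,0.001,0.01],0],[[-0.002,0,0.005],0],[[0,0,0],0]]'

```text
t: 3.7
tool_pos: [0.4771, -0.1035, 0.1683]
tool_rot: [-1.745, -2.61, 0.0]
contact_force: [-0.5, 0.6, -0.1]
opening: 0.0857
grip_force: 0.0
```

```bash
python3 rel.py; python3 - <<'E'
from h import *
s=cam("side");t=cam("top")
a=cv2.resize(s["image"][80:260,170:370],None,fx=2,fy=2,interpolation=cv2.INTER_CUBIC)
b=cv2.resize(t["image"][110:290,180:380],None,fx=2,fy=2,interpolation=cv2.INTER_CUBIC)
cv2.imwrite("pics/c2.png",np.hstack([a,b]))
E
```

```text
t 3.7 tcp [ 0.4771 -0.1035  0.1683] need tool xyz [-0.0002 -0.0011  0.0813] turn -0.0016 open 0.0857273539997817 grip 0.0 F [-0.5  0.6 -0.1]
```

View pics/c2.png

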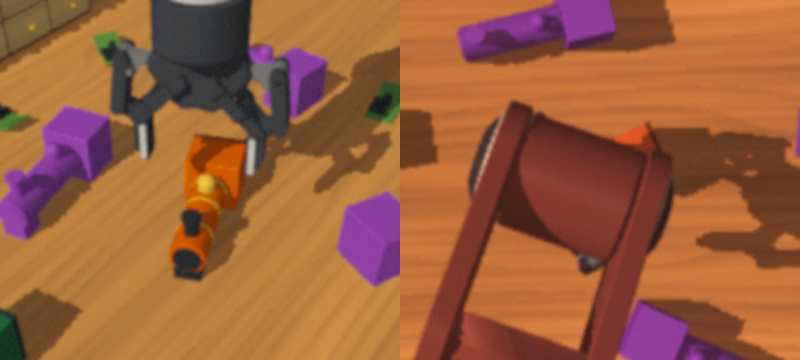

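The crop shows the open fingers straddling the barrel. The chimney top is at side px (265,188), against (265.8,187.8) predicted, so the pose is confirmed. Descending.

Request:
drive_tool --rows '[[[0,-0.001,0.01],0],[[0,0,0.015],0],[[0,0,0.015],0],[[0,0,0.015],0],[[0,0,0.012],0],[[0,0,0.01],0],[[0,0,0.004],0],[[0,0,0],0]]' --jaw 0.3

```text
t: 4.6
tool_pos: [0.4763, -0.1042, 0.0873]
tool_rot: [-1.746, -2.611, 0.0]
contact_force: [-1.3, 0.0, -0.2]
opening: 0.0598
grip_force: 0.0
```

Request:
drive_tool --rows '[[[0,0,0],0],[[0,0,0],0],[[0,0,0],0],[[0,0,0],0]]' --jaw 0.5

```text
t: 5.0
tool_pos: [0.4769, -0.1045, 0.0883]
tool_rot: [1.746, 2.611, 0.0]
contact_force: [1.0, 0.0, -0.1]
opening: 0.043
grip_force: 0.0
```

```bash
python3 rel.py
```

```text
t 5.0 tcp [ 0.4769 -0.1045  0.0883] need tool xyz [ 0.0007 -0.0006  0.0013] turn -0.002 open 0.04297986955517464 grip 0.0 F [ 1.   0.  -0.1]
```

Request:
drive_tool --rows '[[[0,0,0],0],[[0,0,0],0],[[0,0,0],0],[[0,0,0],0]]' --jaw 0.58

```text
t: 5.4
tool_pos: [0.4772, -0.1044, 0.0884]
tool_rot: [1.746, 2.61, 0.001]
contact_force: [2.1, 2.3, 1.1]
opening: 0.0358
grip_force: 3.4
```

Request:
drive_tool --rows '[[[0,0,0],0],[[0,0,0],0],[[0,0,0],0]]' --jaw 0.6

```text
t: 5.7
tool_pos: [0.4772, -0.1044, 0.0885]
tool_rot: [1.745, 2.611, 0.001]
contact_force: [3.1, 3.8, 4.7]
opening: 0.0355
grip_force: 20.0
```

Request:
drive_tool --rows '[[[0,0,0],0],[[0,0,0],0],[[-0.0015,0,-0.0057],0],[[-0.0019,0,-0.0057],0],[[-0.0023,0,-0.0056],0],[[-0.0026,0,-0.0055],0],[[-0.0028,0,-0.0053],0],[[-0.003,0,-0.0052],0],[[0,0,0],0]]' --jaw 0.583

```text
t: 6.6
tool_pos: [0.4825, -0.1181, 0.122]
tool_rot: [1.746, 2.61, -0.0]
contact_force: [-0.1, 0.4, -2.1]
opening: 0.0354
grip_force: 8.1
```

```bash
python3 rel.py; python3 - <<'E'
from h import *
s=cam("side");t=cam("top")
a=cv2.resize(s["image"][80:260,170:370],None,fx=2,fy=2,interpolation=cv2.INTER_CUBIC)
b=cv2.resize(t["image"][110:290,180:380],None,fx=2,fy=2,interpolation=cv2.INTER_CUBIC)
cv2.imwrite("pics/c3.png",np.hstack([a,b]))
E
```

```text
t 6.6 tcp [ 0.4825 -0.1181  0.122 ] need tool xyz [ 0.0155 -0.0006  0.035 ] turn -0.0026 open 0.035354881008054256 grip 8.060332238674164 F [-0.1  0.4 -2.1]
```

View pics/c3.png

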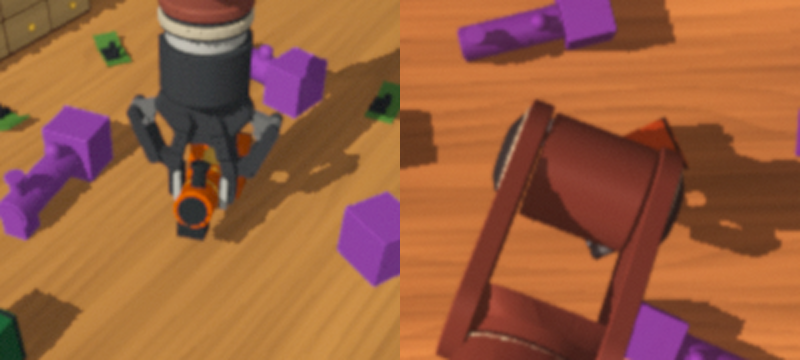

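The crop shows the barrel end raised and the firebox still on the bench. The 2.1 N load fits pivoting, so I'm continuing the arc.

Request:
drive_tool --rows '[[[-0.0034,0,-0.005],0],[[-0.0036,0,-0.0048],0],[[-0.0038,0,-0.0047],0],[[-0.004,0,-0.0045],0],[[-0.0043,0,-0.0042],0],[[-0.0045,0,-0.004],0],[[-0.0048,0,-0.0037],0],[[-0.0049,0,-0.0035],0],[[-0.0051,0,-0.0032],0],[[-0.0053,0,-0.003],0]]' --jaw 0.581

```text
t: 7.7
tool_pos: [0.499, -0.1583, 0.162]
tool_rot: [1.746, 2.611, 0.0]
contact_force: [0.8, 0.9, 0.7]
opening: 0.0355
grip_force: 4.9
```

```bash
python3 rel.py; python3 - <<'E'
from h import *
s=cam("side");t=cam("top")
a=cv2.resize(s["image"][80:260,170:370],None,fx=2,fy=2,interpolation=cv2.INTER_CUBIC)
b=cv2.resize(t["image"][110:290,180:380],None,fx=2,fy=2,interpolation=cv2.INTER_CUBIC)
cv2.imwrite("pics/c4.png",np.hstack([a,b]))
E
```

```text
t 7.7 tcp [ 0.499  -0.1583  0.162 ] need tool xyz [ 0.0588 -0.0005  0.075 ] turn -0.002 open 0.03554857511650987 grip 4.874523505568504 F [0.8 0.9 0.7]
```

View pics/c4.png

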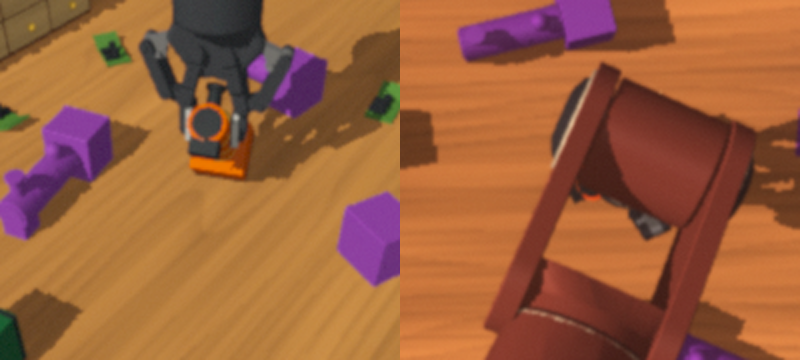

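The crop shows the end ring as a near circle at (208,124), so the tilt is about 45–50° with the foot edge still down. I'll do the rest of the arc, slowing at the end.

Request:
drive_tool --rows '[[[-0.0054,0,-0.0027],0],[[-0.0056,0,-0.0024],0],[[-0.0057,0,-0.0021],0],[[-0.0058,0,-0.0018],0],[[-0.0059,0,-0.0015],0],[[-0.0059,0,-0.0012],0],[[-0.006,0,-0.0009],0],[[-0.006,0,-0.0006],0],[[-0.006,0,-0.0002],0],[[-0.006,0,0],0]]'

```text
t: 8.8
tool_pos: [0.5214, -0.2123, 0.1752]
tool_rot: [1.746, 2.611, 0.0]
contact_force: [2.0, 0.7, 2.3]
opening: 0.0357
grip_force: 6.4
```

```bash
python3 rel.py; python3 - <<'E'
from h import *
s=cam("side");t=cam("top")
a=cv2.resize(s["image"][80:260,170:370],None,fx=2,fy=2,interpolation=cv2.INTER_CUBIC)
b=cv2.resize(t["image"][110:290,180:380],None,fx=2,fy=2,interpolation=cv2.INTER_CUBIC)
cv2.imwrite("pics/c5.png",np.hstack([a,b]))
E
```

```text
t 8.8 tcp [ 0.5214 -0.2123  0.1752] need tool xyz [ 0.1174 -0.0006  0.0882] turn -0.0021 open 0.03567275029028614 grip 6.364997997879982 F [2.  0.7 2.3]
```

View pics/c5.png

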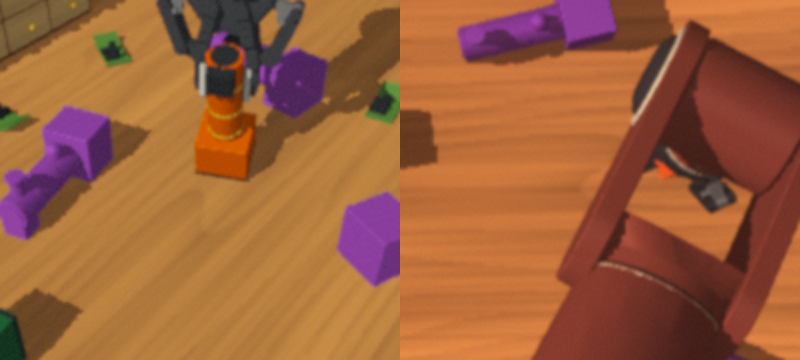

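The boiler is nearly upright, leaning about 12°, with the foot on the bench. Finishing the arc.

Request:
drive_tool --rows '[[[-0.0055,0,0.0002],0],[[-0.0055,0,0.0005],0],[[-0.005,0,0.0007],0],[[-0.004,0,0.0008],0],[[-0.002,0,0.0004],0],[[0,0,0],0],[[0,0,0],0]]'

```text
t: 9.6
tool_pos: [0.53, -0.2328, 0.1732]
tool_rot: [1.745, 2.61, -0.001]
contact_force: [2.2, 0.4, 5.1]
opening: 0.0357
grip_force: 4.2
```

```bash
python3 rel.py; python3 - <<'E'
from h import *
s=cam("side")
cv2.imwrite("pics/c6.png",cv2.resize(s["image"][80:220,190:370],None,fx=4,fy=4,interpolation=cv2.INTER_CUBIC))
E
```

```text
t 9.6 tcp [ 0.53   -0.2328  0.1732] need tool xyz [ 0.1397 -0.0007  0.086 ] turn -0.0021 open 0.03568093825949127 grip 4.199572317302227 F [2.2 0.4 5.1]
```

View pics/c6.png

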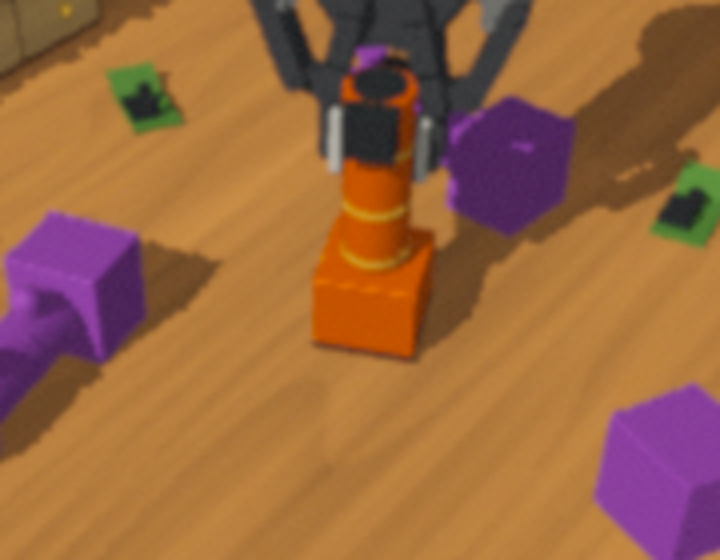

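The boiler stands upright on its foot. Opening the fingers and retreating straight up.

Request:
drive_tool --rows '[[[0,0,0],0],[[0,0,0],0],[[0,0,0],0],[[0,0,0],0],[[0,0,0],0]]' --jaw 0.3

```text
t: 10.15
tool_pos: [0.5291, -0.2319, 0.1719]
tool_rot: [-1.746, -2.611, 0.0]
contact_force: [-0.6, -0.1, 0.1]
opening: 0.06
grip_force: 0.0
```

Request:
drive_tool --rows '[[[0,0,-0.01],0],[[0,0,-0.02],0],[[0,0,-0.025],0],[[0,0,-0.025],0],[[0,0,-0.025],0],[[0,0,-0.02],0],[[0,0,-0.01],0],[[0,0,0],0]]'

```text
t: 10.95
tool_pos: [0.53, -0.2324, 0.3098]
tool_rot: [1.744, 2.608, 0.0]
contact_force: [-0.1, -0.2, -0.6]
opening: 0.0598
grip_force: 0.0
```

```bash
python3 rel.py; python3 - <<'E'
from h import *
s=cam("side")
for X in((.5191,-.2075,0),(.5191+.9234*.028,-.2075+.3839*.028,0),(.5191-.9234*.028,-.2075-.3839*.028,0)):print(proj(s,X))
cv2.imwrite("pics/c7.png",cv2.resize(s["image"][80:220,190:370],None,fx=4,fy=4,interpolation=cv2.INTER_CUBIC))
E
```

```text
t 10.95 tcp [ 0.53   -0.2324  0.3098] need tool xyz [ 0.1399 -0.0013  0.2223] turn -0.002 open 0.05975500341808468 grip 0.0 F [-0.1 -0.2 -0.6]
[280.20106238 169.09208263]
[267.741863   167.19654407]
[292.83877331 171.01477988]
```

View pics/c7.png

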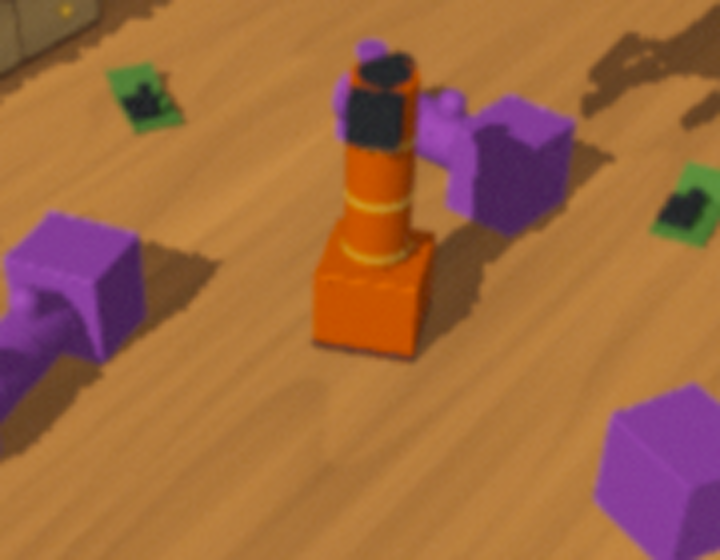

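The boiler stands free. Its foot edge runs from side px (268,166) to (294,170), within about 2 px of where it began. Handing in.

```bash
python3 -c "
from station import ctrl
print(ctrl.finish_job())"
```

```text
the job is handed in; nothing more can be done
None
```

The orange boiler stands by itself on its firebox foot, pivoted in place with its foot edge within about 2 px of where it began; the green boiler was left alone, and the job was handed in at about 11 s.

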